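# Hold a slide gib home in a mould plate for the fitter's screws

## Robot

A 7-joint arm with a two-finger parallel gripper is mounted at the origin on the work surface. World frame = base frame: x ahead of the robot, y to its left, z up, the work surface at z = 0. Lengths are in m, angles in rad, forces in N, time in s.
With the tool pointing down it reaches from about 0.4 to 0.85 m from the base axis. Payload 10.4 kg.
Tool frame: the origin (TCP) lies midway between the tips of the shut fingers; the grasp point (between the pads) lies 19 mm behind it; x points along the fingers, z is the direction in which the jaws open and shut, and the axes are right-handed (so a half turn about x gives the same grasp; the last joint's range is limited). The gripper opens to 87 mm and grips with 3 to 60 N. Pads are 19 mm wide; open, the fingers measure 117 mm over their backs; the gripper's body (75 mm by 190 mm) begins 51 mm behind the grasp point.
Start: joints at [-1.157, 0.332, -0.065, 1.46, 0.022, 1.35, -0.088], TCP at [0.264, 0.566, 0.223] pointing down, gripper open.
Joint ranges: [-2.6, 2.6], [-0.5, 2.12], [-1.47, 1.34], [0.16, 2.42], [-1.27, 4.41], [0.06, 2.06], [-2.6, 2.6]. Speed limits (rad/s): [2.22, 2.22, 2.79, 2.79, 3.14, 3.14, 3.14].

## Interface

Orientations are given as a unit quaternion [x, y, z, w].
In Python, from bench import read_state, camera, camera_params, close_job gives the robot as it stands.
- The arm moves only by the tool arm_command, never from a script. Its argument "targets" is a list of rows, each a list of 7 numbers: the closure in counts, from 0 (fully open) to 255 (shut), then the shift along the tool's x, y, z in mm, then the turn, a rotation vector about the tool's x, y, z in rad. A call has 1 to 10 rows; each row is the pose to reach, as a shift and turn from the pose commanded when the call began, along the tool's axes at that moment; what a row does not reach only later rows make up. A row lasts 1/10 s, in which the tool goes at most 50 mm and 8.59 degrees, less where a joint would pass 70% of its speed; a pose out of reach is approached as far as the arm can. A call with a gripper value outside its range is refused whole. The fingers move at their own pace and stop on an object; "newtons" is the grip in N (left out, the last holds). Time passes only in rows, so rows that repeat a pose let the fingers close. It gives the time, the measured TCP pose, the force and the opening at its end, in the units of the state.
- read_state(): the state, without advancing time (a new reading comes with each control period).
- camera(name): name is "scene" or "top" or "wrist"; returns the picture (420x560x3 uint8, red, green, blue); there is no depth.
- camera_params(name): a dict with "intrinsics" (3x3 intrinsics, pixels), "dist" ([k1, k2, p1, p2, k3] as OpenCV has them; the pictures are not rectified), "xyz" and "orientation" of the camera in the world; the wrist camera has in their place "mount" (4x4, takes a point from camera to tool coordinates, whose origin is the TCP and whose axes are the tool frame's). Camera axes: x right, y down, z forward; pixel columns grow to the right and rows downward; lengths in m; the calibration is good to about 2 mm. A picture is of the moment at which its call begins: read the wrist's pose just before it. camera_params takes no time and is no camera call.
- close_job(): hands the job in, once; it reports no verdict.
The state is a dict: "time": time; "joint_positions": joint angles; "joint_vel": joint speeds; "joint_torque": joint torques, N m; "ee_pos": TCP position; "eef_rot": TCP orientation; "ft_force": force on the tool from outside, world axes, zero at the start; "torque": the same for the moment, N m; "width": finger opening in m.
Only numpy, scipy, OpenCV 4.12 (cv2) and the standard library are available. Lean on these libraries where they do the work, as an engineer would, in place of code of your own. Each camera call takes 0.05 s, during which the arm holds its last target.

## Task

Stand the loose L-shaped gib (the one as long as the gib already screwed to the mould plate) in the bare seat across from it: upright, flat on the recess floor, its lip over the slideway, its end right up to the end wall and its flat back flush along the shoulder. Then be the fitter's third hand: with the fingers hold it pressed against the shoulder, gently and steadily, at about 10 N (never ram it), and finish your program while still holding it so, ready for the screws. Leave the other things on the bench where they are.

Things in the scene. Friction and masses are not known exactly. Their poses are not given: they have to be found in the camera images.
- gib_mid (a point): Centre, half-way up (17 mm), of the loose gib to be held: ground-steel bar of L section, 100 mm long (its x), 24 mm wide overall (its y), 34 mm high, about 0.5 kg, standing upright on the bench with two screw holes in its top. Its flat back is the +y side. Can be gripped from above across the 24 mm, by lip face and back.
- gib_back (a point): Middle of the gib's flat back (+12 mm in its y), half-way up; same axes as gib_mid.
- gib: The same loose gib; origin at the centre of its underside. The leg (y -4 to +12 mm) is full height; the lip (y -12 to -4 mm) overhangs on the -y side over the upper 16 mm only.
- seat (a point): Point on the recess floor of the mould plate, about 58 mm above the bench, where the centre of the gib's underside stands when home; the gib's axes then point as these do. x runs along the shoulder to the end wall, 50 mm from here; y points at the shoulder wall, 12 mm from here; both walls are 8 mm high. Floor rigid, lightly oiled: friction about 0.2 takes a little of a push made with the gib borne down.
- shoulder: Strip of the mould plate, 100 x 63 mm, whose long wall is the shoulder to press against; origin at the strip's middle, level with the recess floor, axes as the seat's. Rigid steel: the push rises within a fraction of a millimetre after touching.
- gib_short: Bystander: the 62 mm gib, same section, loose on the bench; origin at its underside.
- wear_strip: Bystander: flat bronze strip 110 x 30 x 10 mm, loose on the bench.
- core_slide: Bystander: stepped steel slide block 80 x 85 x 42 mm, loose on the bench at the right.
- mallet: Bystander: brass-headed mallet, 27 cm long, lying at the far left; origin at the butt of its handle.
- hex_key: Bystander: L-shaped hex key, 14 cm long and 8 mm high, lying at the near left; origin at its bend.
- screw_bin: Bystander: red open bin 130 x 100 x 45 mm with cap screws, at the right.
- spray_can: Bystander: aerosol can, 65 mm across and 190 mm high, at the far left.
- insert (a point): Middle of the top of the steel core block beyond the end wall, 38 mm above the recess floor (block 110 x 130 mm with a 70 x 85 mm core on it). The recess, 120 mm wide, is open at the plate's near edge, and 72 mm of it are free between the lips of the fitted gib (34 mm high, at -y) and of the gib once home. The plate is fixed and turned by up to 0.35 rad.
There are look-alikes about, which are no part of the job. Leave any black look-alike of the gib alone.

How it is judged:
By the outcome, as a careful person would: the job done as asked, in the order asked, and still so for the second after the job is handed in, while the arm keeps its last pose, push and grip.
It also fails if it takes over 51 s, if anything falls off the work surface, if the arm or the gripper's body presses on something with over 40 N, if the wrist force passes 120 N, or if a joint passes its speed limit or range.

## Working session

There is one attempt and no reset: what is moved stays moved. The work goes in short steps, Python scripts to look and compute and a tool call to move; the robot and the scene stay as the last step left them, time stands still between calls to the robot, and variables do not carry over. Pictures are saved under pics/ and viewed, and the job is handed in when it is done.

Besides the shell and the picture viewer there is one more tool, called after "Call:" as name(argument=value, ...), one argument or row to a line, values as JSON. arm_command: Moves the arm, as the interface text tells. Its arguments: {"type":"object","properties":{"targets":{"type":"array"},"newtons":{"type":"number"}},"required":["targets"]}

```bash
mkdir -p pics; ls
python3 - <<'E'
from bench import *
import cv2
s=read_state(); print({k:(v if not hasattr(v,'__len__') else [round(float(x),4) for x in v]) for k,v in s.items()})
for n in ["scene","top","wrist"]:
    im=camera(n); cv2.imwrite(f"pics/{n}0.png",cv2.cvtColor(im,cv2.COLOR_RGB2BGR)); p=camera_params(n); print(n,p)
E
```

```text
pics
{'time': 0.0, 'joint_positions': [-1.1566, 0.3329, -0.0647, 1.461, 0.0216, 1.3499, -0.0885], 'joint_vel': [-0.0004, 0.0008, -0.0005, 0.0006, 0.0006, -0.0003, 0.0001], 'joint_torque': [-0.0004, -62.3255, 0.0244, -38.9898, -0.0615, 0.04, 0.0001], 'ee_pos': [0.2643, 0.5659, 0.2217], 'eef_rot': [-0.3801, 0.5969, 0.3795, 0.596], 'ft_force': [0.1395, -0.004, 0.7405], 'torque': [0.0799, 0.0273, 0.0095], 'width': 0.08718178934768561}
scene {'intrinsics': array([[434.02384437,   0.        , 274.64783011],
       [  0.        , 434.02384437, 202.07925115],
       [  0.        ,   0.        ,   1.        ]]), 'dist': array([0.04260645, 0.        , 0.        , 0.        , 0.        ]), 'xyz': array([ 1.19545622, -0.57415711,  0.88336903]), 'orientation': array([ 0.83890791,  0.3693039 , -0.16746034, -0.36304983])}
top {'intrinsics': array([[449.69107411,   0.        , 279.03609371],
       [  0.        , 449.69107411, 215.09876819],
       [  0.        ,   0.        ,   1.        ]]), 'dist': array([-0.01102185,  0.        ,  0.        ,  0.        ,  0.        ]), 'xyz': array([ 0.31888021, -0.00911267,  1.34321899]), 'orientation': array([-0.69859205,  0.70880048, -0.06796819,  0.07036583])}
wrist {'intrinsics': array([[303.977571  ,   0.        , 272.42742308],
       [  0.        , 303.977571  , 210.23319407],
       [  0.        ,   0.        ,   1.        ]]), 'dist': array([-0.04769623,  0.        ,  0.        ,  0.        ,  0.        ]), 'mount': array([[ 4.32982405e-05, -2.96694023e-01,  9.54972594e-01,
        -1.61995663e-01],
       [ 4.19868658e-05, -9.54972593e-01, -2.96694024e-01,
         8.35726854e-02],
       [ 9.99999998e-01,  5.29426354e-05, -2.88913809e-05,
        -1.05799087e-03],
       [ 0.00000000e+00,  0.00000000e+00,  0.00000000e+00,
         1.00000000e+00]])}
```

View pics/scene0.png

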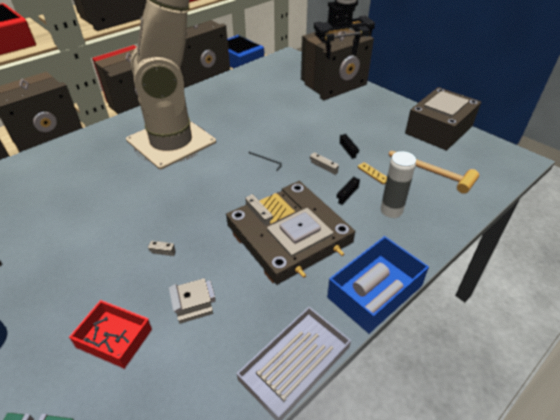

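View pics/top0.png

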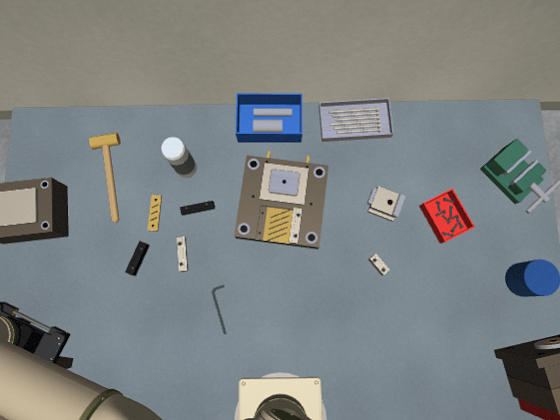

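View pics/wrist0.png

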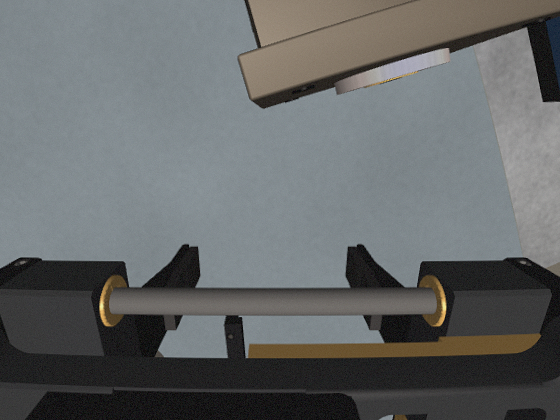

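```bash
cat > h.py <<'E'
import numpy as np, cv2
from scipy.spatial.transform import Rotation as R
from bench import *
def pose(n,st=None):
    p=camera_params(n)
    if n=="wrist":
        T=np.eye(4);T[:3,:3]=R.from_quat(st["eef_rot"]).as_matrix();T[:3,3]=st["ee_pos"];T=T@p["mount"]
        return p["intrinsics"],p["dist"],T[:3,:3],T[:3,3]
    return p["intrinsics"],p["dist"],R.from_quat(p["orientation"]).as_matrix(),np.array(p["xyz"])
def ray(n,uv,st=None):
    K,d,Rm,t=pose(n,st)
    q=cv2.undistortPoints(np.array(uv,float).reshape(-1,1,2),K,d).reshape(-1,2)
    v=np.c_[q,np.ones(len(q))]@Rm.T
    return t,v
def onplane(n,uv,z,st=None):
    t,v=ray(n,uv,st); s=(z-t[2])/v[:,2]; return t+s[:,None]*v
def proj(n,X,st=None):
    K,d,Rm,t=pose(n,st)
    r=cv2.Rodrigues(Rm.T)[0]
    return cv2.projectPoints(np.array(X,float).reshape(-1,1,3),r,-Rm.T@t,K,d)[0].reshape(-1,2)
def save(n,im): cv2.imwrite(n,cv2.cvtColor(im,cv2.COLOR_RGB2BGR))
E
python3 - <<'E'
import cv2
im=cv2.imread("pics/top0.png")
a=cv2.resize(im[140:290,110:250],None,fx=5,fy=5,interpolation=cv2.INTER_CUBIC)[:600]
b=cv2.resize(im[150:255,225:345],None,fx=5.5,fy=5.5,interpolation=cv2.INTER_CUBIC)
cv2.imwrite("pics/ca.png",cv2.resize(im[140:285,110:250],None,fx=4,fy=4,interpolation=cv2.INTER_CUBIC)); cv2.imwrite("pics/cb.png",b)
E
```

```text
(no output)
```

View pics/ca.png

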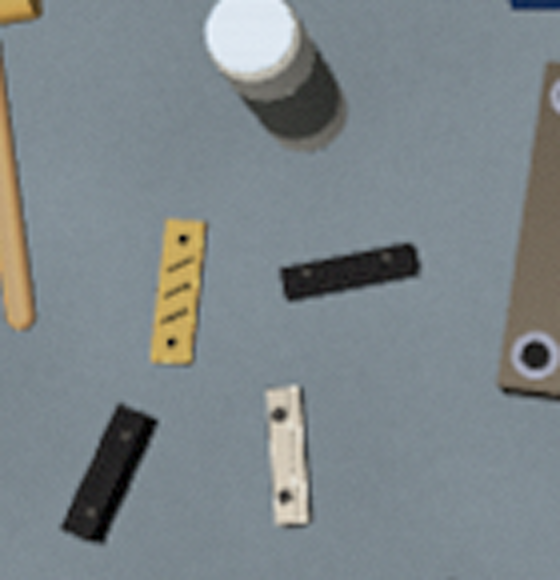

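View pics/cb.png

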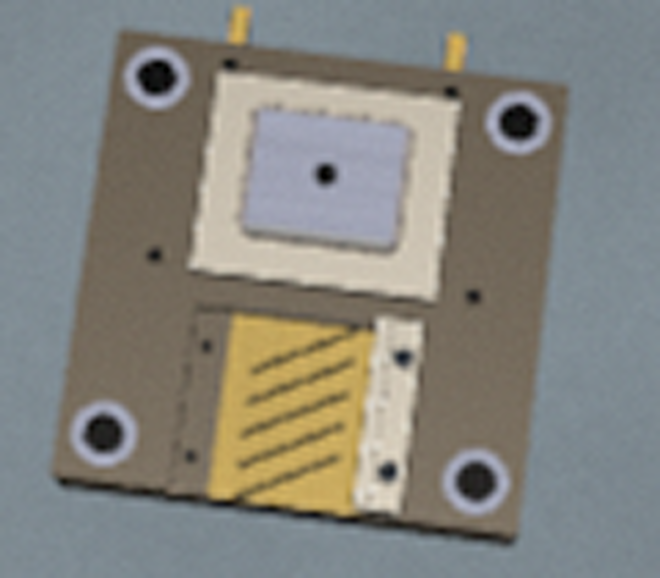

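Run:
```python
from h import *
im=cv2.imread("pics/top0.png"); hsv=cv2.cvtColor(im,cv2.COLOR_BGR2HSV)
g=im.astype(int)
m=((g.min(2)>130)&(g[:,:,2]>=g[:,:,0])).astype(np.uint8)
for (u,v) in [(182,254),(379,264)]:
    sub=np.zeros_like(m); sub[v-30:v+30,u-25:u+25]=m[v-30:v+30,u-25:u+25]
    c=max(cv2.findContours(sub,0,1)[0],key=cv2.contourArea)
    r=cv2.minAreaRect(c); b=cv2.boxPoints(r); print(r); X=onplane("top",b,0.034); print(X.round(4)); print([round(float(np.linalg.norm(X[i]-X[i-1])),4) for i in range(4)])
# holes in loose gib
hol=np.array([[110+279/4-.5+.125,140+413/4-.375],[110+285/4-.375,140+495/4-.375]])
print("holes",onplane("top",hol,0.034))
# recess: from crop 5.5x offs 225,150 ; at z=.066 top plane
def o(p,z): return onplane("top",np.array([[225+p[0]/5.5-.4,150+p[1]/5.5-.4]]),z)[0].round(4)
for nm,p,z in [("hole far",(207,346),.058),("hole near",(190,457),.058),("shoulder/end corner",(198,309),.066),("shoulder near",(168,488),.066),("end right",(425,320),.066),("insert",(326,174),.096),("fit hole far",(403,357),.092),("fit near",(388,471),.092)]: print(nm,o(p,z))
```

```text
((181.29112243652344, 253.22132873535156), (34.12583541870117, 8.46265697479248), 86.05481719970703)
[[0.5191 0.2982 0.034 ]
 [0.5205 0.2733 0.034 ]
 [0.4205 0.2638 0.034 ]
 [0.4191 0.2883 0.034 ]]
[0.1004, 0.0249, 0.1004, 0.0245]
((379.6294250488281, 263.8176574707031), (22.018442153930664, 8.56875228881836), 49.398704528808594)
[[ 0.4468 -0.2672  0.034 ]
 [ 0.4628 -0.2871  0.034 ]
 [ 0.4136 -0.3259  0.034 ]
 [ 0.3978 -0.3061  0.034 ]]
[0.0625, 0.0255, 0.0627, 0.0253]
holes [[0.50000205 0.28735698 0.034     ]
 [0.43979465 0.28125232 0.034     ]]
hole far [0.5825 0.0424 0.058 ]
hole near [0.523  0.0517 0.058 ]
shoulder/end corner [0.6009 0.0467 0.066 ]
shoulder near [0.5056 0.0629 0.066 ]
end right [ 0.5931 -0.0732  0.066 ]
insert [ 0.6654 -0.0219  0.096 ]
fit hole far [ 0.5682 -0.0601  0.092 ]
fit near [ 0.5089 -0.0511  0.092 ]
```

```bash
cat >> h.py <<'E'
def goto(p,yaw_zaxis,flip=1):
    """print shift (mm, tool axes) and rotvec for tool pointing down, tool z horizontal at angle yaw_zaxis, TCP at p; from measured pose"""
    s=read_state(); Rc=R.from_quat(s["eef_rot"]); 
    x=np.array([0,0,-1.]); z=np.array([np.cos(yaw_zaxis),np.sin(yaw_zaxis),0]); y=np.cross(z,x)
    Rg=R.from_matrix(np.c_[x,y,z])
    sh=Rc.inv().apply(np.array(p)-s["ee_pos"])*1000; rv=(Rc.inv()*Rg).as_rotvec()
    print("shift",sh.round(2),"rot",rv.round(4),"t",round(s["time"],2)); return sh,rv
E
python3 - <<'E'
from h import *
s=read_state(); M=R.from_quat(s["eef_rot"]).as_matrix(); print(M.round(3))
gy=0.098
for zz in (gy+np.pi/2, gy-np.pi/2): goto([.43,.281,.17],zz)
E
```

```text
[[-0.    -0.906  0.423]
 [-0.001  0.423  0.906]
 [-1.    -0.    -0.001]]
shift [  52.14 -270.76 -188.16] rot [-5.347e-01 -1.100e-03 -3.000e-04] t 0.15
shift [  52.14 -270.76 -188.16] rot [ 2.6069e+00 -3.0000e-04  1.4000e-03] t 0.15
```

Call:
arm_command(
  targets=[
    [0,42,-271,-188,-0.535,0,0],
    [0,42,-271,-188,-0.535,0,0],
    [0,42,-271,-188,-0.535,0,0],
    [0,42,-271,-188,-0.535,0,0],
    [0,42,-271,-188,-0.535,0,0],
    [0,42,-271,-188,-0.535,0,0],
    [0,42,-271,-188,-0.535,0,0],
    [0,42,-271,-188,-0.535,0,0],
    [0,42,-271,-188,-0.535,0,0],
    [0,42,-271,-188,-0.535,0,0],
  ],
)

```text
time: 1.15
ee_pos: [0.4297, 0.2826, 0.1806]
eef_rot: [-0.524, 0.474, 0.525, 0.474]
ft_force: [-0.4, 0.3, 0.8]
width: 0.0874
```

Run:
```python
from h import *
import pickle
s=read_state(); im=camera("wrist"); save("pics/w1.png",im); pickle.dump((s,im),open("w1.pkl","wb"))
print(s["ee_pos"].round(4) if hasattr(s["ee_pos"],'round') else s["ee_pos"],s["time"],s["joint_positions"])
```

```text
[0.4297 0.2826 0.1806] 1.15 [-0.73223667  0.11638736  0.06670688  1.81217168 -0.00881569  1.21317788
  1.00780728]
```

View pics/w1.png

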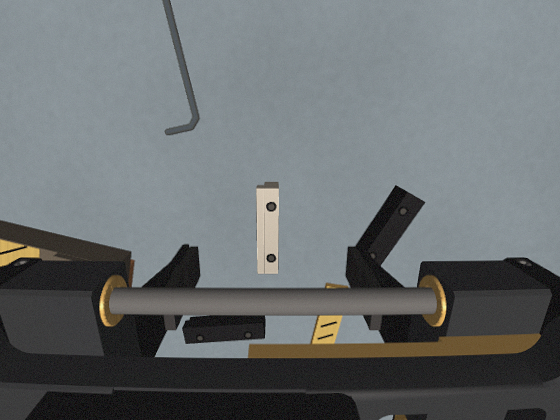

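Run:
```python
from h import *
import pickle
s,im=pickle.load(open("w1.pkl","rb"))
save("pics/w1c.png",cv2.resize(im[170:290,225:325],None,fx=5,fy=5,interpolation=cv2.INTER_CUBIC))
g=cv2.cvtColor(im,cv2.COLOR_RGB2GRAY).astype(float)
for v in (195,215,235,250,265): print(v,g[v,250:286].astype(int))
print(g[178:195,265].astype(int), g[178:195,272].astype(int)); print(g[266:280,268].astype(int))
```

```text
195 [144 139 144 141 142 140 163 200 201 200 200 196 201 204 195 200 197 202
 201 196 199 197 201 199 199 201 201 199 185 143 140 141 145 140 140 140]
215 [141 143 142 140 142 140 116 211 195 195 197 197 196 201 165 197 197 194
 196 192 195 197 196 196 196 200 194 197 185 137 138 142 143 141 143 145]
235 [142 138 138 141 141 141 112 207 188 189 193 192 190 203 164 192 192 191
 190 189 195 193 190 193 190 192 190 194 145 140 142 140 142 139 141 144]
250 [140 138 139 137 141 137 141 213 188 184 190 186 192 186 161 191 192 189
 186 186 188 190 188 190 187 190 192 198 138 140 139 144 143 140 142 143]
265 [143 142 140 140 144 140 141 165 190 184 186 186 186 187 145 190 188 186
 184 187 183 186 188 183 185 184 188 193 108 145 143 142 146 143 142 141]
[142 144 148 134  81  83  84  85  80  92 147 210 201 201 199 199 200] [139 144 144 136  82  83  86  83  86  93 148 210 203 202 201 200 200]
[184 188 186 183 183 182 189 174 132 141 141 145 142 144]
```

View pics/w1c.png

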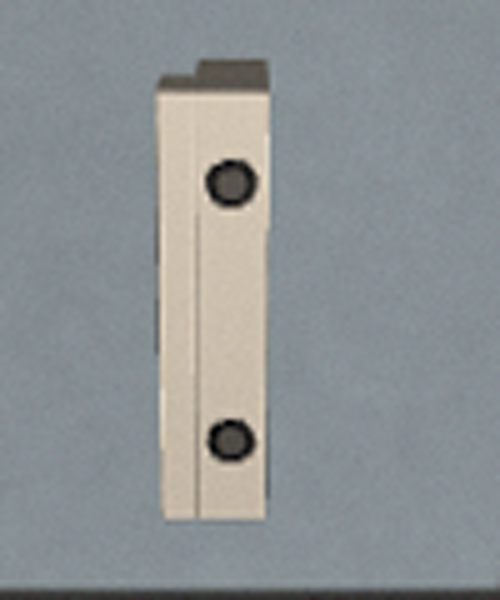

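Run:
```python
from h import *
import pickle
s,im=pickle.load(open("w1.pkl","rb"))
pts=[[256.1,188],[278.8,188],[277.6,273.6],[257.4,273.6]]
X=onplane("wrist",pts,.034,s); print(X.round(4)); c=X.mean(0);print("c",c.round(4))
for i in range(4): print(np.linalg.norm(X[i]-X[i-1]).round(4))
d=X[3]+X[2]-X[0]-X[1]; print("yaw",np.arctan2(d[1],d[0]))
h=onplane("wrist",[[225+231.5/5-.4,170+183/5-.4],[225+231/5-.4,170+441/5-.4]],.034,s); print(h.round(4),np.arctan2(*(h[1]-h[0])[1::-1]))
```

```text
[[0.4192 0.2645 0.034 ]
 [0.4169 0.288  0.034 ]
 [0.5163 0.2972 0.034 ]
 [0.5186 0.2743 0.034 ]]
c [0.4677 0.281  0.034 ]
0.0998
0.0236
0.0998
0.023
yaw 0.09555860309584427
[[0.4374 0.2818 0.034 ]
 [0.4973 0.2876 0.034 ]] 0.09656595080672876
```

Run:
```python
from h import *
goto([.585,.02,.22],-0.155+np.pi/2)
```

```text
shift [ -39.55 -128.21 -276.96] rot [ 2.554e-01  4.000e-04 -2.000e-04] t 1.2
```

Call:
arm_command(
  targets=[
    [0,-40,-128,-277,0.255,0,0],
    [0,-40,-128,-277,0.255,0,0],
    [0,-40,-128,-277,0.255,0,0],
    [0,-40,-128,-277,0.255,0,0],
    [0,-40,-128,-277,0.255,0,0],
    [0,-40,-128,-277,0.255,0,0],
    [0,-40,-128,-277,0.255,0,0],
    [0,-40,-128,-277,0.255,0,0],
    [0,-40,-128,-277,0.255,0,0],
  ],
)

```text
time: 2.1
ee_pos: [0.5846, 0.0205, 0.2201]
eef_rot: [-0.46, 0.537, 0.46, 0.537]
ft_force: [0.1, 0.6, -0.2]
width: 0.0867
```

Run:
```python
from h import *
import pickle
s=read_state(); im=camera("wrist"); save("pics/w2.png",im); pickle.dump((s,im),open("w2.pkl","wb"))
print(s["ee_pos"].round(4),s["time"])
save("pics/w2c.png",cv2.resize(im[100:290,180:380],None,fx=3,fy=3,interpolation=cv2.INTER_CUBIC))
```

```text
[0.5846 0.0205 0.2201] 2.1
```

View pics/w2.png

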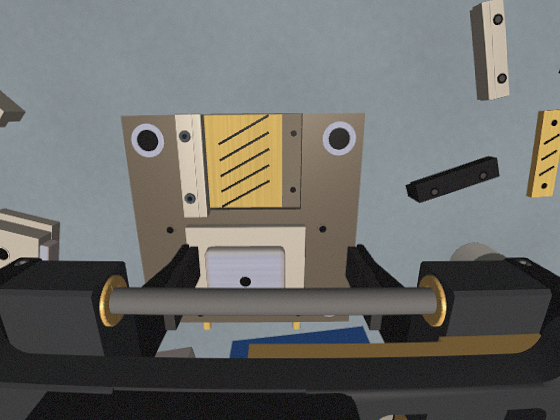

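Run:
```python
from h import *
import pickle
s,im=pickle.load(open("w2.pkl","rb"))
save("pics/w2c.png",cv2.resize(im[105:215,255:345],None,fx=5,fy=5,interpolation=cv2.INTER_CUBIC))
g=cv2.cvtColor(im,cv2.COLOR_RGB2GRAY).astype(int)
for v in (120,140,160,180,200,205): print(v,g[v,276:310])
for u in (240,260,288,297): print(u,g[200:216,u],g[106:120,u])
```

```text
120 [180 174 174 173 177 176 126 117 115 114 115 116 118 115 115 116 117 115
 117 118 120 119 117 119 117  91  98 136 140 135 136 142 136 136]
140 [177 173 176 174 181 173 123 116 115 118 114 113 116 118 115 119 113 116
 117 115 117 114 119 121 113  68 136 131 129 130 130 128 125 129]
160 [174 170 176 176 175 176 122 114 114 115 115 115 119 114 115 115 116 116
 120 117 116 115 115 118 116  66 125 120 120 119 124 121 120 121]
180 [174 169 175 175 179 173 127 109 112 116 112 114 115 113 115 116 113 116
 117 111 116 116 116 115  73  98 116 116 113 115 114 115 115 113]
200 [174 174 172 174 177 176 107 114 116 112 113 112 107 113 113 113 115 113
 110 114 112 114 112 112  64 110 111 107 109 110 106 109 110 108]
205 [174 175 175 179 183 180 108 112 114 114 113 112 112 111 114 113 114 111
 110 111 113 111 115 114  60 112 112 107 108 108 109 103 109 105]
240 [170 167 169 169 170 167 162 114  38  67 111 108 104 110 106 105] [141 148 142 146 145 142 147 119 111 167 173 173 173 172]
260 [175 172 173 176 174 176 162  82  46  67 113 108 107 108 107 106] [142 141 142 140 141 139 147 109 139 174 183 184 132  69]
288 [107 111 111 113 113 112 106  73  47  79 110 108 108 110 105 105] [142 139 140 136 141 138 143 103 116 119 116 118 114 120]
297 [114 112 114 110 115 111 106  72  51  87 109 109 106 106 109 105] [145 140 144 142 141 141 146 108 118 121 118 116 117 116]
```

View pics/w2c.png

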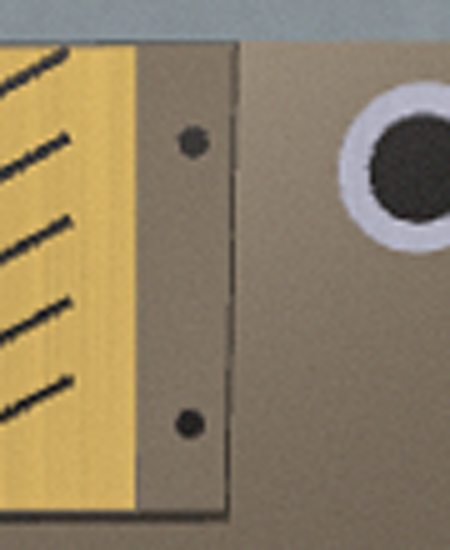

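Run:
```python
from h import *
import pickle
s,im=pickle.load(open("w2.pkl","rb"))
P=lambda l,z:onplane("wrist",l,z,s)
b=P([[300.9,120],[299.5,205]],.058); t=P([[302.4,120],[300.5,205]],.066)
e=P([[260,206.7],[297,206.7]],.058); et=P([[260,209.3],[297,209.3]],.066)
h=P([[255+193.5/5-.4,105+142/5-.4],[255+190/5-.4,105+424/5-.4]],.058)
n=P([[260,113],[297,113]],.058)
for k,v in dict(b=b,t=t,e=e,et=et,h=h,near=n).items(): print(k,v.round(4).tolist(),"ang",np.arctan2(*(v[1]-v[0])[1::-1]).round(4))
yaw=np.arctan2(*(h[1]-h[0])[1::-1]); hm=h.mean(0)
X=np.array([np.cos(yaw),np.sin(yaw),0]);Y=np.array([-np.sin(yaw),np.cos(yaw),0])
print("seat holes",hm-4*Y/1000)
for nm,A,B in(("base",b,e),("top",t,et)):
  print(nm,"rel to hole mid: shoulder y",((A-hm)@Y).round(4),"end x",((B-hm)@X).round(4))
print("near",((n-hm)@X).round(4))
```

```text
b [[0.5097, 0.0613, 0.058], [0.5996, 0.0482, 0.058]] ang -0.1449
t [[0.5097, 0.0621, 0.066], [0.5974, 0.0489, 0.066]] ang -0.1497
e [[0.5948, 0.0045, 0.058], [0.6012, 0.0452, 0.058]] ang 1.4164
et [[0.5954, 0.0047, 0.066], [0.6016, 0.0445, 0.066]] ang 1.4164
h [[0.5214, 0.0518, 0.058], [0.5808, 0.043, 0.058]] ang -0.1476
near [[0.4964, 0.0209, 0.058], [0.5022, 0.0583, 0.058]] ang 1.4172
seat holes [0.55053594 0.04344604 0.058     ]
base rel to hole mid: shoulder y [0.0077 0.0079] end x [0.0495 0.0498]
top rel to hole mid: shoulder y [0.0084 0.0083] end x [0.0501 0.0504]
near [-0.0502 -0.05  ]
```

Run:
```python
from h import *
import pickle
s,im=pickle.load(open("w1.pkl","rb"))
print(onplane("wrist",[[358,245],[395,187],[425,200]],.034,s).round(3))
goto([.4685,.281,.13],0.0965+np.pi/2)
```

```text
[[0.472 0.382 0.034]
 [0.404 0.408 0.034]
 [0.414 0.444 0.034]]
shift [ 90.49 154.23 239.32] rot [-0.2499  0.0009 -0.0008] t 2.15
```

Call:
arm_command(
  targets=[
    [0,30,154,239,-0.25,0,0],
    [60,60,154,239,-0.25,0,0],
    [90,60,154,239,-0.25,0,0],
    [90,60,154,239,-0.25,0,0],
    [90,90,154,239,-0.25,0.001,-0.001],
    [90,90,154,239,-0.25,0.001,-0.001],
    [90,90,154,239,-0.25,0.001,-0.001],
    [90,90,154,239,-0.25,0.001,-0.001],
    [90,90,154,239,-0.25,0.001,-0.001],
  ],
)

```text
time: 3.05
ee_pos: [0.4703, 0.2783, 0.1312]
eef_rot: [0.524, -0.476, -0.522, -0.476]
ft_force: [0.2, 0.7, -0.2]
width: 0.0564
```

Run:
```python
from h import *
s=read_state();print(s["ee_pos"],s["width"],s["joint_positions"].round(2)); goto([.4685,.281,.012],0.0965+np.pi/2)
```

```text
[0.4703394  0.27827509 0.13115432] 0.056443369736942285 [-0.71  0.23  0.1   1.79 -0.02  1.12  1.07]
shift [119.15   1.78   3.  ] rot [-0.0029 -0.001   0.0017] t 3.05
```

Call:
arm_command(
  targets=[
    [90,25,0,0,0,0,0],
    [90,60,0,0,0,0,0],
    [90,80,0,0,0,0,0],
    [90,80,0,0,0,0,0],
    [90,80,0,0,0,0,0],
  ],
)

```text
time: 3.55
ee_pos: [0.4712, 0.2778, 0.0517]
eef_rot: [0.523, -0.476, -0.522, -0.477]
ft_force: [0.3, -0.1, 0.7]
width: 0.0565
```

Run:
```python
from h import *
s=read_state();print(s["ee_pos"],s["width"],s["ft_force"]); goto([.4685,.281,.012],0.0965+np.pi/2)
```

```text
[0.47117057 0.27782798 0.05171365] 0.05646828293813643 [ 0.33594908 -0.10459463  0.6782043 ]
shift [39.71  2.44  3.43] rot [-0.0046 -0.0008  0.0019] t 3.55
```

Call:
arm_command(
  targets=[
    [90,0,2.4,3.4,-0.005,0,0.002],
    [90,20,2.4,3.4,-0.005,0,0.002],
    [90,39.5,2.4,3.4,-0.005,0,0.002],
    [90,39.5,2.4,3.4,-0.005,0,0.002],
    [90,39.5,2.4,3.4,-0.005,0,0.002],
  ],
)

```text
time: 4.05
ee_pos: [0.468, 0.2819, 0.0123]
eef_rot: [0.524, -0.475, -0.524, -0.475]
ft_force: [0.6, 0.4, 1.3]
width: 0.0565
```

Run:
```python
from h import *
import pickle
s=read_state();print(s["ee_pos"],s["width"],s["ft_force"]); goto([.4685,.281,.012],0.0965+np.pi/2)
im=camera("wrist"); save("pics/w3.png",im)
```

```text
[0.46803875 0.28186141 0.01225529] 0.05654360417162435 [0.60643226 0.42630258 1.27755098]
shift [ 0.26 -0.37 -0.9 ] rot [ 0.0018 -0.0004 -0.0002] t 4.05
```

View pics/w3.png

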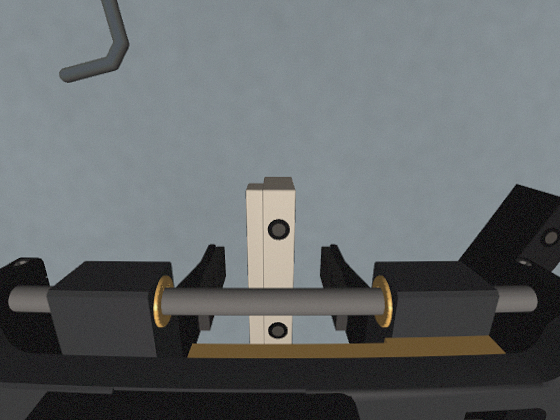

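Call:
arm_command(
  targets=[
    [130,0.2,-0.4,-0.9,0.002,0,0],
    [160,0.2,-0.4,-0.9,0.002,0,0],
    [185,0.2,-0.4,-0.9,0.002,0,0],
    [220,0.2,-0.4,-0.9,0.002,0,0],
    [255,0.2,-0.4,-0.9,0.002,0,0],
    [255,0.2,-0.4,-0.9,0.002,0,0],
    [255,0.2,-0.4,-0.9,0.002,0,0],
  ],
  newtons=35,
)

```text
time: 4.8
ee_pos: [0.4681, 0.2806, 0.0109]
eef_rot: [-0.523, 0.476, 0.523, 0.475]
ft_force: [-0.3, -0.7, 2.0]
width: 0.0237
```

Run:
```python
from h import *
s=read_state();print(s["ee_pos"],s["width"],s["ft_force"]); goto([.4685,.281,.13],0.0965+np.pi/2)
```

```text
[0.46807785 0.28063802 0.01094094] 0.023679746801767876 [-0.34203552 -0.6567558   1.97391725]
shift [-119.06   -0.33    0.21] rot [-0.0003 -0.0009 -0.0011] t 4.8
```

Call:
arm_command(
  targets=[
    [255,-10,0,0,0,0,0],
    [255,-30,0,0,0,0,0],
    [255,-60,0,0,0,0,0],
    [255,-95,0,0,0,0,0],
    [255,-120,0,0,0,0,0],
    [255,-120,0,0,0,0,0],
    [255,-120,0,0,0,0,0],
  ],
)

```text
time: 5.5
ee_pos: [0.4679, 0.2804, 0.1305]
eef_rot: [-0.523, 0.476, 0.523, 0.475]
ft_force: [-0.2, -0.7, -4.5]
width: 0.0237
```

Run:
```python
from h import *
s=read_state();print(s["ee_pos"],s["width"],s["ft_force"])
im=camera("wrist"); save("pics/w4.png",im)
yaw=-.149;Y=np.array([-np.sin(yaw),np.cos(yaw),0]);X=np.array([np.cos(yaw),np.sin(yaw),0]); p=np.array([.5505,.0434,.13])-.004*X-.004*Y
goto(p,yaw+np.pi/2)
```

```text
[0.46788229 0.28042823 0.13047636] 0.023657943776922447 [-0.19097834 -0.73765529 -4.54950835]
shift [-1.100e-01 -5.515e+01 -2.465e+02] rot [ 0.2452 -0.0025 -0.0026] t 5.55
```

View pics/w4.png

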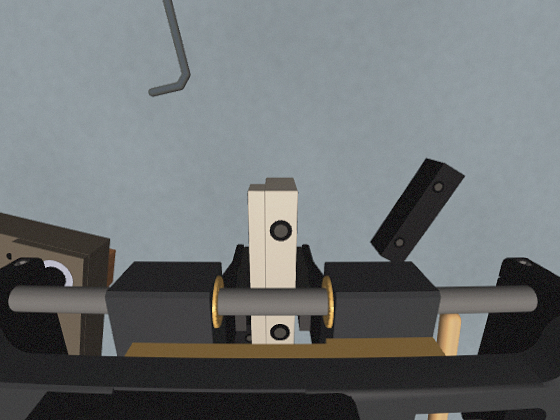

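Call:
arm_command(
  targets=[
    [255,0,-6,-25,0.02,0,0],
    [255,0,-14,-60,0.06,0,0],
    [255,0,-22,-100,0.1,0,0],
    [255,0,-31,-140,0.14,0,0],
    [255,0,-40,-180,0.18,0,0],
    [255,0,-48,-215,0.22,-0.001,-0.001],
    [255,0,-53,-237,0.24,-0.002,-0.002],
    [255,0,-55,-246.5,0.245,-0.0025,-0.0025],
    [255,0,-55,-246.5,0.245,-0.0025,-0.0025],
    [255,0,-55,-246.5,0.245,-0.0025,-0.0025],
  ],
)

```text
time: 6.55
ee_pos: [0.5461, 0.0424, 0.1306]
eef_rot: [-0.462, 0.535, 0.462, 0.536]
ft_force: [0.3, 1.5, -4.8]
width: 0.0237
```

```bash
cat > q.py <<'E'
from h import *
s=read_state();yaw=-.149;Y=np.array([-np.sin(yaw),np.cos(yaw),0]);X=np.array([np.cos(yaw),np.sin(yaw),0])
d=(s["ee_pos"]-np.array([.5505,.0434,.058]))*1000;f=np.array(s["ft_force"]);tq=np.array(s["torque"])
print("rel seat mm x %.2f y %.2f z %.2f"%(d@X,d@Y,d[2]),"F x %.1f y %.1f z %.1f"%(f@X,f@Y,f[2]),"M x %.2f y %.2f z %.2f"%(tq@X,tq@Y,tq[2]),"w",round(s["width"],4))
goto(s["ee_pos"],yaw+np.pi/2)
M=R.from_quat(s["eef_rot"]).as_matrix(); print("tool axes in seat", (np.c_[X,Y,[0,0,1]].T@M).round(3).tolist())
E
python3 q.py; python3 -c "
from h import *
save('pics/w5.png',camera('wrist')); save('pics/s5.png',camera('scene'))"
```

```text
rel seat mm x -4.20 y -1.61 z 72.56 F x 0.0 y 1.5 z -4.8 M x 0.07 y 0.07 z 0.06 w 0.0237
shift [0. 0. 0.] rot [0.0025 0.002  0.0002] t 6.55
tool axes in seat [[0.0, -1.0, -0.003], [0.002, -0.003, 1.0], [-1.0, -0.0, 0.002]]
```

View pics/w5.png

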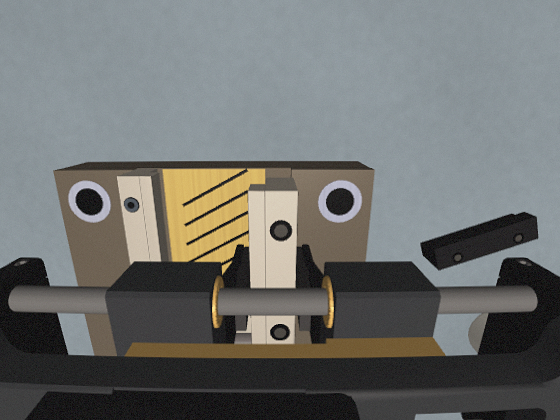

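Call:
arm_command(
  targets=[
    [255,0,0,-0.6,0.0025,0.002,0],
    [255,15,0,-0.6,0.0025,0.002,0],
    [255,35,0,-0.6,0.0025,0.002,0],
    [255,48,0,-0.6,0.0025,0.002,0],
    [255,50,0,-0.6,0.0025,0.002,0],
    [255,50,0,-0.6,0.0025,0.002,0],
    [255,50,0,-0.6,0.0025,0.002,0],
  ],
)

```text
time: 7.35
ee_pos: [0.5472, 0.0402, 0.0819]
eef_rot: [-0.461, 0.536, 0.46, 0.537]
ft_force: [0.3, -0.0, -4.2]
width: 0.0237
```

```bash
python3 q.py; python3 -c "
from h import *
save('pics/w6.png',camera('wrist')[120:330,130:420].repeat(2,0).repeat(2,1))"
```

```text
rel seat mm x -2.80 y -3.63 z 23.90 F x 0.3 y 0.0 z -4.2 M x 0.02 y -0.06 z 0.01 w 0.0237
shift [0. 0. 0.] rot [-0.0022 -0.0001  0.0025] t 7.35
tool axes in seat [[0.003, -1.0, 0.002], [-0.0, 0.002, 1.0], [-1.0, -0.003, -0.0]]
```

View pics/w6.png

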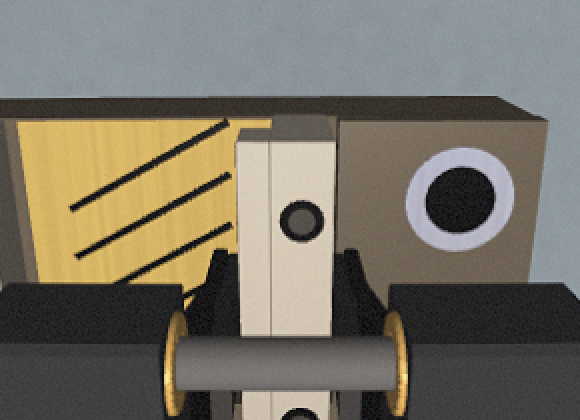

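Call:
arm_command(
  targets=[
    [255,0,0,1.3,-0.002,0,0.002],
    [255,0,0,1.3,-0.002,0,0.002],
    [255,0,0,1.3,-0.002,0,0.002],
    [255,0,0,1.3,-0.002,0,0.002],
  ],
)

```text
time: 7.8
ee_pos: [0.5468, 0.0413, 0.0811]
eef_rot: [-0.461, 0.536, 0.461, 0.536]
ft_force: [-0.5, 0.0, -4.9]
width: 0.024
```

```bash
python3 q.py
```

```text
rel seat mm x -3.31 y -2.58 z 23.13 F x -0.5 y -0.1 z -4.9 M x -0.00 y 0.05 z -0.07 w 0.024
shift [0. 0. 0.] rot [-0.0004 -0.0005 -0.0005] t 7.8
tool axes in seat [[-0.001, -1.0, 0.0], [-0.0, 0.0, 1.0], [-1.0, 0.001, -0.0]]
```

Call:
arm_command(
  targets=[
    [255,4,0,0,0,0,0],
    [255,8,0,0,0,0,0],
    [255,9.5,0,0,0,0,0],
    [255,10,0,0,0,0,0],
    [255,10,0,0,0,0,0],
  ],
)

```text
time: 8.3
ee_pos: [0.5467, 0.0414, 0.0709]
eef_rot: [-0.461, 0.536, 0.461, 0.536]
ft_force: [0.0, 0.6, -3.7]
width: 0.0241
```

```bash
python3 q.py;  python3 -c "
from h import *
save('pics/w7.png',camera('wrist')[120:330,130:420].repeat(2,0).repeat(2,1))"
```

```text
rel seat mm x -3.43 y -2.57 z 12.92 F x -0.1 y 0.6 z -3.7 M x 0.04 y 0.02 z -0.01 w 0.0241
shift [0. 0. 0.] rot [-0.0003 -0.0006 -0.0009] t 8.3
tool axes in seat [[-0.001, -1.0, 0.0], [-0.001, 0.0, 1.0], [-1.0, 0.001, -0.001]]
```

View pics/w7.png

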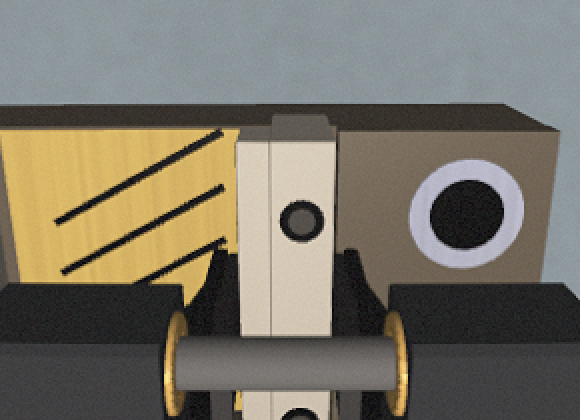

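Call:
arm_command(
  targets=[
    [255,0.5,0,0,0,0,0],
    [255,1,0,0,0,0,0],
    [255,1.5,0,0,0,0,0],
    [255,1.5,0,0,0,0,0],
  ],
)

```text
time: 8.75
ee_pos: [0.5467, 0.0414, 0.0695]
eef_rot: [-0.461, 0.536, 0.461, 0.536]
ft_force: [-0.2, 0.0, -3.7]
width: 0.0238
```

```bash
python3 q.py
```

```text
rel seat mm x -3.42 y -2.53 z 11.48 F x -0.2 y -0.0 z -3.7 M x 0.01 y 0.02 z -0.02 w 0.0238
shift [0. 0. 0.] rot [-0.0003 -0.0005 -0.0008] t 8.75
tool axes in seat [[-0.001, -1.0, 0.0], [-0.0, 0.0, 1.0], [-1.0, 0.001, -0.0]]
```

Call:
arm_command(
  targets=[
    [255,0.3,0,0,0,0,0],
    [255,0.6,0,0,0,0,0],
    [255,0.6,0,0,0,0,0],
  ],
)

```text
time: 9.05
ee_pos: [0.5468, 0.0414, 0.069]
eef_rot: [-0.461, 0.536, 0.461, 0.536]
ft_force: [-0.5, -0.7, -3.9]
width: 0.0236
```

```bash
python3 q.py
```

```text
rel seat mm x -3.35 y -2.53 z 10.96 F x -0.4 y -0.7 z -3.9 M x 0.00 y -0.01 z 0.01 w 0.0236
shift [0. 0. 0.] rot [-0.0003 -0.0005 -0.0006] t 9.05
tool axes in seat [[-0.001, -1.0, 0.0], [-0.0, 0.0, 1.0], [-1.0, 0.001, -0.0]]
```

Call:
arm_command(
  targets=[
    [255,0.3,0,0,0,0,0],
    [255,0.6,0,0,0,0,0],
    [255,0.6,0,0,0,0,0],
  ],
)

```text
time: 9.35
ee_pos: [0.5469, 0.0414, 0.0689]
eef_rot: [-0.461, 0.536, 0.461, 0.536]
ft_force: [-4.1, -0.7, 5.0]
width: 0.0237
```

```bash
python3 q.py
```

```text
rel seat mm x -3.24 y -2.53 z 10.92 F x -4.0 y -1.3 z 5.0 M x -0.24 y 0.78 z -0.01 w 0.0237
shift [0. 0. 0.] rot [-0.0004 -0.0002 -0.0004] t 9.35
tool axes in seat [[-0.0, -1.0, 0.0], [-0.0, 0.0, 1.0], [-1.0, 0.0, -0.0]]
```

Call:
arm_command(
  targets=[
    [255,-0.3,0,0,0,0,0],
    [255,-0.3,-0.5,0,0,0,0],
    [255,-0.3,-1,0,0,0,0],
    [255,-0.3,-1.5,0,0,0,0],
    [255,-0.3,-1.5,0,0,0,0],
  ],
)

```text
time: 9.85
ee_pos: [0.5485, 0.0413, 0.0689]
eef_rot: [-0.461, 0.536, 0.461, 0.536]
ft_force: [-2.7, 1.2, 5.5]
width: 0.0235
```

```bash
python3 q.py
```

```text
rel seat mm x -1.68 y -2.35 z 10.93 F x -2.8 y 0.8 z 5.5 M x -0.04 y 0.82 z 0.04 w 0.0235
shift [0. 0. 0.] rot [-0.0002 -0.0002 -0.0004] t 9.85
tool axes in seat [[-0.0, -1.0, 0.0], [-0.0, 0.0, 1.0], [-1.0, 0.0, -0.0]]
```

Call:
arm_command(
  targets=[
    [255,-0.2,-0.3,0,0,0,0],
    [255,-0.2,-0.6,0,0,0,0],
    [255,-0.2,-0.8,0,0,0,0],
    [255,-0.2,-0.8,0,0,0,0],
  ],
)

```text
time: 10.25
ee_pos: [0.5491, 0.0412, 0.0689]
eef_rot: [-0.461, 0.536, 0.461, 0.536]
ft_force: [-3.0, 0.8, 5.1]
width: 0.0238
```

```bash
python3 q.py
```

```text
rel seat mm x -1.02 y -2.41 z 10.92 F x -3.1 y 0.3 z 5.1 M x 0.15 y 0.78 z -0.04 w 0.0238
shift [0. 0. 0.] rot [-0.0002 -0.0003 -0.0006] t 10.25
tool axes in seat [[-0.001, -1.0, 0.0], [-0.0, 0.0, 1.0], [-1.0, 0.001, -0.0]]
```

Call:
arm_command(
  targets=[
    [255,-0.3,-0.2,0,0,0,0],
    [255,-0.3,-0.4,0,0,0,0],
    [255,-0.3,-0.5,0,0,0,0],
  ],
)

```text
time: 10.55
ee_pos: [0.5495, 0.0409, 0.069]
eef_rot: [-0.461, 0.536, 0.461, 0.536]
ft_force: [-1.7, 1.0, -0.3]
width: 0.0236
```

```bash
python3 q.py
```

```text
rel seat mm x -0.61 y -2.59 z 10.95 F x -1.8 y 0.7 z -0.3 M x 0.15 y 0.38 z 0.01 w 0.0236
shift [0. 0. 0.] rot [-0.0003 -0.0006 -0.0008] t 10.55
tool axes in seat [[-0.001, -1.0, 0.0], [-0.001, 0.0, 1.0], [-1.0, 0.001, -0.001]]
```

Floor load is now about 4 N; continue toward the end wall.

Call:
arm_command(
  targets=[
    [255,0,-0.2,0,0,0,0],
    [255,0,-0.4,0,0,0,0],
    [255,0,-0.5,0,0,0,0],
  ],
)

```text
time: 10.85
ee_pos: [0.55, 0.0407, 0.069]
eef_rot: [-0.461, 0.536, 0.461, 0.536]
ft_force: [-1.5, 0.4, -0.7]
width: 0.0238
```

```bash
python3 q.py
```

```text
rel seat mm x -0.11 y -2.72 z 10.96 F x -1.6 y 0.2 z -0.7 M x 0.05 y 0.22 z -0.02 w 0.0238
shift [0. 0. 0.] rot [-0.0004 -0.0007 -0.0008] t 10.85
tool axes in seat [[-0.001, -1.0, 0.0], [-0.001, 0.0, 1.0], [-1.0, 0.001, -0.001]]
```

Call:
arm_command(
  targets=[
    [255,0,-0.2,0.1,0,0,0],
    [255,0,-0.4,0.2,0,0,0],
    [255,0,-0.5,0.2,0,0,0],
  ],
)

```text
time: 11.15
ee_pos: [0.5505, 0.0408, 0.069]
eef_rot: [-0.461, 0.536, 0.461, 0.535]
ft_force: [-0.5, -0.2, -2.2]
width: 0.0238
```

```bash
python3 q.py
```

```text
rel seat mm x 0.34 y -2.59 z 10.96 F x -0.5 y -0.3 z -2.2 M x -0.08 y 0.27 z -0.03 w 0.0238
shift [0. 0. 0.] rot [-0.0005 -0.0008 -0.001 ] t 11.15
tool axes in seat [[-0.001, -1.0, 0.0], [-0.001, 0.0, 1.0], [-1.0, 0.001, -0.001]]
```

Call:
arm_command(
  targets=[
    [255,0,-0.2,0,0,0,0],
    [255,0,-0.4,0,0,0,0],
    [255,0,-0.5,0,0,0,0],
  ],
)

```text
time: 11.45
ee_pos: [0.5505, 0.0408, 0.069]
eef_rot: [-0.461, 0.537, 0.462, 0.535]
ft_force: [-5.5, -0.1, -0.0]
width: 0.024
```

```bash
python3 q.py;  python3 -c "
from h import *
im=camera('wrist');save('pics/w8.png',im[120:330,130:420].repeat(2,0).repeat(2,1))"
```

```text
rel seat mm x 0.36 y -2.55 z 10.96 F x -5.5 y -1.0 z -0.0 M x -0.26 y 1.14 z -0.04 w 0.024
shift [0. 0. 0.] rot [-0.0003 -0.0008 -0.0019] t 11.45
tool axes in seat [[-0.002, -1.0, 0.0], [-0.001, 0.0, 1.0], [-1.0, 0.002, -0.001]]
```

View pics/w8.png

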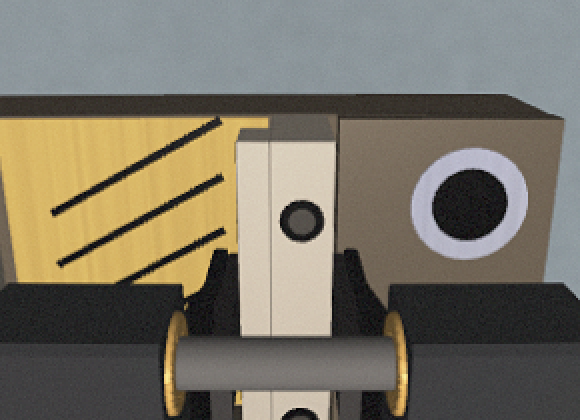

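Call:
arm_command(
  targets=[
    [255,0,0.1,0.4,0,0.001,0.002],
    [255,0,0.1,0.8,0,0.001,0.002],
    [255,0,0.1,1.2,0,0.001,0.002],
    [255,0,0.1,1.5,0,0.001,0.002],
    [255,0,0.1,1.5,0,0.001,0.002],
  ],
)

```text
time: 12.0
ee_pos: [0.5505, 0.0411, 0.069]
eef_rot: [-0.461, 0.538, 0.461, 0.534]
ft_force: [-6.1, -3.8, 1.5]
width: 0.0241
```

```bash
python3 q.py
```

```text
rel seat mm x 0.34 y -2.27 z 11.00 F x -5.4 y -4.7 z 1.5 M x -1.16 y 1.03 z -0.15 w 0.0241
shift [0. 0. 0.] rot [-0.0016 -0.003  -0.004 ] t 12.0
tool axes in seat [[-0.004, -1.0, 0.002], [-0.003, 0.002, 1.0], [-1.0, 0.004, -0.003]]
```

Run:
```python
from h import *
s=read_state();im=camera("wrist");save('pics/w9.png',cv2.resize(im[165:260,235:335],None,fx=6,fy=6,interpolation=cv2.INTER_CUBIC))
g=cv2.cvtColor(im,cv2.COLOR_RGB2GRAY).astype(int)
for v in (186,195,205,220,235): print(v,g[v,288:308])
yaw=-.149;Y=np.array([-np.sin(yaw),np.cos(yaw),0]);X=np.array([np.cos(yaw),np.sin(yaw),0]);o=np.array([.5505,.0434,.058])
for nm,uv,z in [("back",[[297.5,192]],.092),("lip",[[248.5,192]],.092),("sh",[[299,192]],.066)]:
  d=onplane("wrist",uv,z,s)[0]-o; print(nm,(d@X*1000).round(2),(d@Y*1000).round(2), 'rel tcp',((d-(s['ee_pos']-o))@Y*1000).round(2))
```

```text
186 [ 89  91  96  88  94  94  92  91  93 107  43 103 122 118 118 118 114 119
 123 117]
195 [205 208 208 207 204 208 206 209 211 179  38 121 118 115 115 116 115 116
 115 115]
205 [203 206 207 206 207 205 206 205 208 181  54 113 116 116 111 111 116 112
 113 107]
220 [208 208 205 205 204 203 205 208 194  96  74 114 108 110 109 110 109 109
 108 107]
235 [ 18  18  66 184 208 203 203 208 168  31 112 108 107 108 106 106 110 102
 102 108]
back -49.11 9.14 rel tcp 11.41
lip -49.13 -13.93 rel tcp -11.66
sh -42.82 12.09 rel tcp 14.37
```

View pics/w9.png

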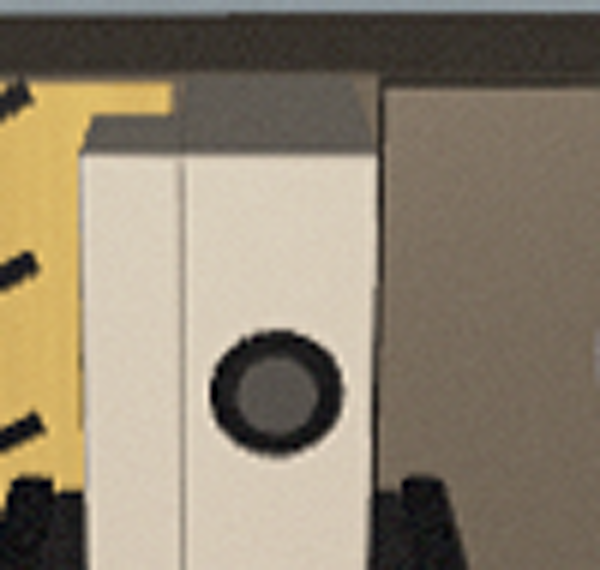

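Call:
arm_command(
  targets=[
    [255,-0.15,0.3,0,0,0.001,0.002],
    [255,-0.15,0.4,0,0,0.001,0.002],
    [255,-0.15,0.4,0,0,0.001,0.002],
  ],
)

```text
time: 12.35
ee_pos: [0.5507, 0.0423, 0.0692]
eef_rot: [-0.461, 0.538, 0.462, 0.534]
ft_force: [-3.2, -1.8, -2.2]
width: 0.0242
```

```bash
python3 q.py
```

```text
rel seat mm x 0.37 y -1.07 z 11.16 F x -2.9 y -2.2 z -2.2 M x -0.54 y 0.54 z -0.04 w 0.0242
shift [0. 0. 0.] rot [-0.0005 -0.0027 -0.0048] t 12.35
tool axes in seat [[-0.005, -1.0, 0.0], [-0.003, 0.0, 1.0], [-1.0, 0.005, -0.003]]
```

Call:
arm_command(
  targets=[
    [255,0,0,0.2,0,-0.0025,-0.0045],
    [255,0.1,0,0.4,0,-0.0025,-0.0045],
    [255,0.1,0,0.6,0,-0.0025,-0.0045],
    [255,0.1,0,0.6,0,-0.0025,-0.0045],
  ],
)

```text
time: 12.75
ee_pos: [0.5509, 0.0433, 0.0691]
eef_rot: [-0.461, 0.536, 0.461, 0.536]
ft_force: [-1.6, -1.2, -4.4]
width: 0.0236
```

```bash
python3 q.py
```

```text
rel seat mm x 0.39 y -0.04 z 11.12 F x -1.4 y -1.4 z -4.4 M x -0.16 y 0.43 z 0.00 w 0.0236
shift [0. 0. 0.] rot [-0.      0.0001 -0.0002] t 12.75
tool axes in seat [[-0.0, -1.0, 0.0], [0.0, 0.0, 1.0], [-1.0, 0.0, 0.0]]
```

Call:
arm_command(
  targets=[
    [255,0.1,0,0.2,0,0,0],
    [255,0.15,0,0.4,0,0,0],
    [255,0.15,0,0.4,0,0,0],
  ],
)

```text
time: 13.05
ee_pos: [0.5509, 0.0434, 0.069]
eef_rot: [-0.461, 0.536, 0.461, 0.536]
ft_force: [-2.4, -0.5, -4.9]
width: 0.0234
```

```bash
python3 q.py
```

```text
rel seat mm x 0.35 y 0.08 z 11.00 F x -2.3 y -0.8 z -4.9 M x -0.28 y 0.63 z -0.05 w 0.0234
shift [0. 0. 0.] rot [-0.0004 -0.     -0.0004] t 13.05
tool axes in seat [[-0.0, -1.0, 0.0], [-0.0, 0.0, 1.0], [-1.0, 0.0, -0.0]]
```

Call:
arm_command(
  targets=[
    [255,0.05,0,0.2,0,0,0],
    [255,0.1,0,0.3,0,0,0],
    [255,0.1,0,0.3,0,0,0],
    [255,0.1,0,0.3,0,0,0],
  ],
)

```text
time: 13.45
ee_pos: [0.5509, 0.0436, 0.069]
eef_rot: [-0.461, 0.536, 0.461, 0.536]
ft_force: [-4.2, -2.1, -1.8]
width: 0.0241
```

```bash
python3 q.py
```

```text
rel seat mm x 0.35 y 0.26 z 10.95 F x -3.9 y -2.7 z -1.8 M x -0.64 y 0.84 z -0.07 w 0.0241
shift [0. 0. 0.] rot [-0.0005 -0.0002 -0.0004] t 13.45
tool axes in seat [[-0.0, -1.0, 0.0], [-0.0, 0.0, 1.0], [-1.0, 0.0, -0.0]]
```

Run:
```python
from h import *
s=read_state();im=camera("wrist");save('pics/w10.png',cv2.resize(im[165:260,235:335],None,fx=6,fy=6,interpolation=cv2.INTER_CUBIC))
```

```text
(no output)
```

View pics/w10.png

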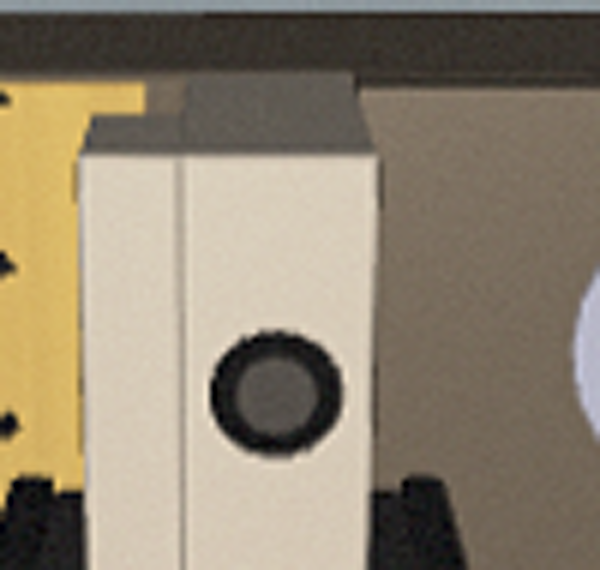

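Call:
arm_command(
  targets=[
    [255,0,0.1,0.2,0,0,0],
    [255,0,0.1,0.4,0,0,0],
    [255,0,0.1,0.4,0,0,0],
    [255,0,0.1,0.4,0,0,0],
  ],
)

```text
time: 13.9
ee_pos: [0.5509, 0.0437, 0.069]
eef_rot: [-0.461, 0.536, 0.461, 0.536]
ft_force: [-2.9, -2.4, -1.5]
width: 0.0236
```

```bash
python3 q.py
```

```text
rel seat mm x 0.38 y 0.41 z 10.99 F x -2.5 y -2.8 z -1.5 M x -0.90 y 0.79 z -0.09 w 0.0236
shift [0. 0. 0.] rot [-0.0006 -0.0005 -0.0001] t 13.9
tool axes in seat [[-0.0, -1.0, 0.001], [-0.0, 0.001, 1.0], [-1.0, 0.0, -0.0]]
```

Call:
arm_command(
  targets=[
    [255,0,0,0.2,0,0,0],
    [255,0,0,0.4,0,0,0],
    [255,0,0,0.4,0,0,0],
    [255,0,0,0.4,0,0,0],
  ],
)

```text
time: 14.3
ee_pos: [0.5509, 0.0437, 0.069]
eef_rot: [-0.461, 0.536, 0.461, 0.536]
ft_force: [-3.6, -3.5, -0.6]
width: 0.0239
```

```bash
python3 q.py
```

```text
rel seat mm x 0.34 y 0.39 z 10.95 F x -3.1 y -4.0 z -0.6 M x -1.18 y 0.93 z -0.02 w 0.0239
shift [0. 0. 0.] rot [-0.0009 -0.0009 -0.0004] t 14.3
tool axes in seat [[-0.0, -1.0, 0.001], [-0.001, 0.001, 1.0], [-1.0, 0.0, -0.001]]
```

Call:
arm_command(
  targets=[
    [255,0,0,0,0,0,0],
    [255,0,0,0.2,0,0,0],
    [255,0,0,0.4,0,0,0],
    [255,0,0,0.4,0,0,0],
  ],
  newtons=6,
)

```text
time: 14.7
ee_pos: [0.551, 0.0439, 0.069]
eef_rot: [-0.461, 0.536, 0.461, 0.536]
ft_force: [-5.1, -5.3, -0.3]
width: 0.024
```

```bash
python3 q.py
```

```text
rel seat mm x 0.45 y 0.54 z 11.03 F x -4.3 y -6.0 z -0.3 M x -1.33 y 0.89 z -0.04 w 0.024
shift [0. 0. 0.] rot [-0.0011 -0.0012 -0.0002] t 14.7
tool axes in seat [[-0.0, -1.0, 0.001], [-0.001, 0.001, 1.0], [-1.0, 0.0, -0.001]]
```

Call:
arm_command(
  targets=[
    [255,0,0,0.2,0,0,0],
    [255,0,0,0.4,0,0,0],
    [255,0,0,0.6,0,0,0],
    [255,0,0,0.6,0,0,0],
    [255,0,0,0.6,0,0,0],
  ],
)

```text
time: 15.2
ee_pos: [0.5511, 0.044, 0.0691]
eef_rot: [-0.461, 0.537, 0.461, 0.536]
ft_force: [-5.1, -6.7, 0.9]
width: 0.0239
```

```bash
python3 q.py
python3 - <<'E'
from h import *
s=read_state();im=camera("wrist");save('pics/w11.png',cv2.resize(im[165:260,235:335],None,fx=6,fy=6,interpolation=cv2.INTER_CUBIC))
save('pics/s11.png',cv2.resize(camera('scene')[170:280,215:365],None,fx=5,fy=5,interpolation=cv2.INTER_CUBIC))
save('pics/t11.png',camera('top'))
E
python3 q.py
```

```text
rel seat mm x 0.48 y 0.65 z 11.12 F x -4.0 y -7.4 z 0.9 M x -1.78 y 1.00 z -0.03 w 0.0239
shift [0. 0. 0.] rot [-0.0015 -0.0016 -0.0002] t 15.2
tool axes in seat [[-0.0, -1.0, 0.001], [-0.002, 0.001, 1.0], [-1.0, 0.0, -0.002]]
rel seat mm x 0.49 y 0.66 z 11.13 F x -4.2 y -7.5 z 1.1 M x -1.72 y 0.95 z 0.03 w 0.0241
shift [0. 0. 0.] rot [-0.0014 -0.0016 -0.0002] t 15.35
tool axes in seat [[-0.0, -1.0, 0.001], [-0.002, 0.001, 1.0], [-1.0, 0.0, -0.002]]
```

View pics/w11.png

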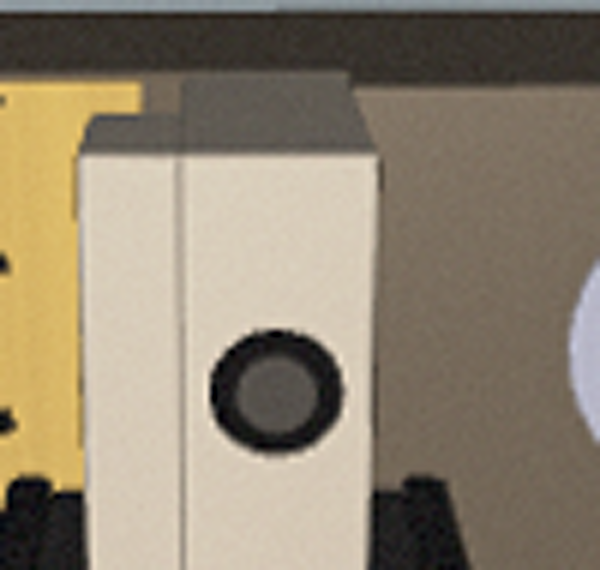

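View pics/s11.png

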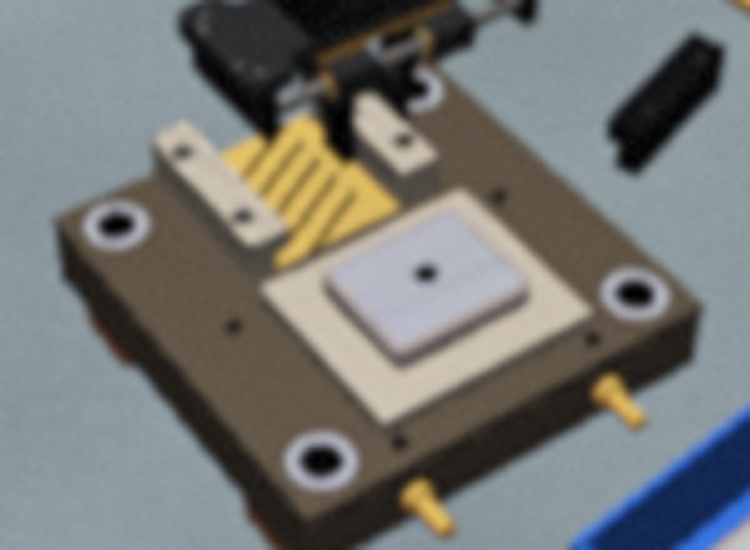

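Call:
arm_command(
  targets=[
    [255,0.1,0,-0.6,0,-0.0016,0],
    [255,0.2,0,-1.2,0,-0.0016,0],
    [255,0.3,0,-1.2,0,-0.0016,0],
    [255,0.3,0,-1.2,0,-0.0016,0],
    [255,0.3,0,-1.2,0,-0.0016,0],
  ],
)

```text
time: 15.85
ee_pos: [0.5511, 0.0439, 0.0691]
eef_rot: [-0.461, 0.536, 0.461, 0.536]
ft_force: [-5.6, -3.7, 3.3]
width: 0.0238
```

```bash
python3 q.py
```

```text
rel seat mm x 0.50 y 0.60 z 11.08 F x -5.0 y -4.5 z 3.3 M x -1.03 y 1.18 z -0.07 w 0.0238
shift [0. 0. 0.] rot [-0.0007  0.0013  0.0001] t 15.85
tool axes in seat [[0.0, -1.0, 0.001], [0.001, 0.001, 1.0], [-1.0, -0.0, 0.001]]
```

Call:
arm_command(
  targets=[
    [255,0,0,0,0,0,0],
    [255,0,0,0,0,0,0],
    [255,0.1,0,0.3,0,0,0],
    [255,0.2,0,0.6,0,0,0],
    [255,0.2,0,0.8,0,0,0],
    [255,0.2,0,0.8,0,0,0],
  ],
  newtons=35,
)

```text
time: 16.45
ee_pos: [0.5511, 0.0439, 0.0691]
eef_rot: [-0.461, 0.536, 0.461, 0.536]
ft_force: [-7.5, -6.1, 6.0]
width: 0.0238
```

```bash
python3 q.py
```

```text
rel seat mm x 0.51 y 0.63 z 11.07 F x -6.5 y -7.2 z 6.0 M x -1.61 y 1.43 z -0.03 w 0.0238
shift [0. 0. 0.] rot [-0.0012  0.0006 -0.0001] t 16.45
tool axes in seat [[-0.0, -1.0, 0.001], [0.001, 0.001, 1.0], [-1.0, 0.0, 0.001]]
```

Call:
arm_command(
  targets=[
    [255,0,0.1,0.3,0,0,0],
    [255,0,0.2,0.6,0,0,0],
    [255,0,0.2,0.8,0,0,0],
    [255,0,0.2,0.8,0,0,0],
    [255,0,0.2,0.8,0,0,0],
  ],
)

```text
time: 16.95
ee_pos: [0.5511, 0.0439, 0.0691]
eef_rot: [-0.461, 0.536, 0.461, 0.536]
ft_force: [-7.1, -8.5, 5.7]
width: 0.0235
```

```bash
python3 q.py; sed -n 1,1p /dev/null
```

```text
rel seat mm x 0.49 y 0.63 z 11.05 F x -5.8 y -9.4 z 5.7 M x -2.16 y 1.32 z 0.02 w 0.0235
shift [0. 0. 0.] rot [-0.0018 -0.0002  0.0001] t 16.95
tool axes in seat [[0.0, -1.0, 0.002], [-0.0, 0.002, 1.0], [-1.0, -0.0, -0.0]]
```

Call:
arm_command(
  targets=[
    [255,0,0,0.2,0,0,0],
    [255,0,0,0.4,0,0,0],
    [255,0,0,0.4,0,0,0],
    [255,0,0,0.4,0,0,0],
    [255,0,0,0.4,0,0,0],
    [255,0,0,0.4,0,0,0],
  ],
)

```text
time: 17.55
ee_pos: [0.5511, 0.044, 0.0691]
eef_rot: [-0.461, 0.536, 0.461, 0.536]
ft_force: [-8.1, -8.7, 6.8]
width: 0.0241
```

```bash
python3 q.py
python3 - <<'E'
from h import *
s=read_state();im=camera("wrist");save('pics/w12.png',cv2.resize(im[165:260,235:335],None,fx=6,fy=6,interpolation=cv2.INTER_CUBIC))
save('pics/s12.png',cv2.resize(camera('scene')[180:240,260:330],None,fx=8,fy=8,interpolation=cv2.INTER_CUBIC))
t=camera('top');save('pics/t12.png',t)
save('pics/t12c.png',cv2.resize(t[190:255,225:345],None,fx=6,fy=6,interpolation=cv2.INTER_CUBIC))
E
python3 q.py
```

```text
rel seat mm x 0.48 y 0.66 z 11.08 F x -6.7 y -9.8 z 6.8 M x -2.37 y 1.37 z -0.01 w 0.0241
shift [0. 0. 0.] rot [-0.0021 -0.0006  0.    ] t 17.55
tool axes in seat [[0.0, -1.0, 0.002], [-0.001, 0.002, 1.0], [-1.0, -0.0, -0.001]]
rel seat mm x 0.48 y 0.71 z 11.08 F x -6.8 y -11.0 z 6.0 M x -2.42 y 1.33 z 0.06 w 0.0235
shift [0. 0. 0.] rot [-0.002  -0.0006  0.    ] t 17.7
tool axes in seat [[0.0, -1.0, 0.002], [-0.001, 0.002, 1.0], [-1.0, -0.0, -0.001]]
```

View pics/w12.png

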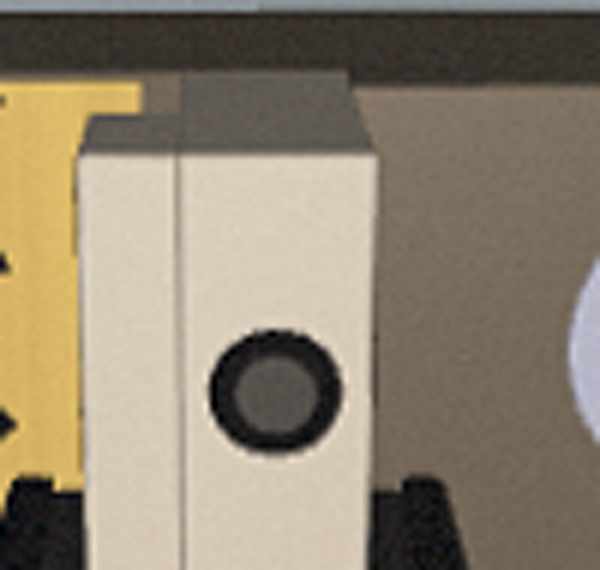

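View pics/s12.png

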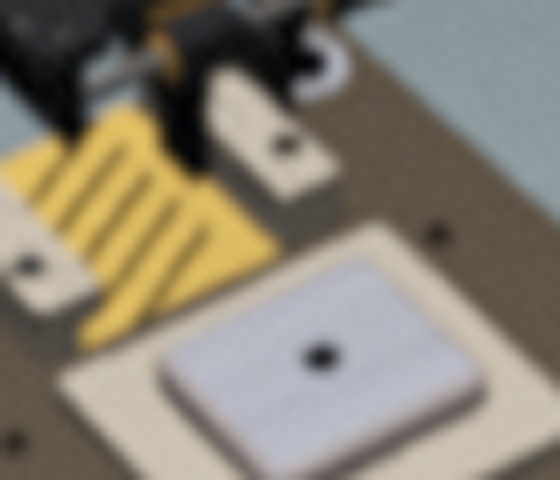

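View pics/t12.png

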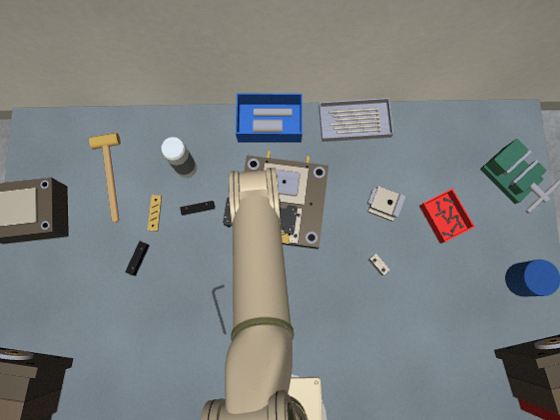

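Call:
arm_command(
  targets=[
    [255,0,0.1,0,0,-0.0008,0],
    [255,0,0.2,0,0,-0.0015,0],
    [255,0,0.2,0,0,-0.0015,0],
    [255,0,0.2,0,0,-0.0015,0],
    [255,0,0.2,0,0,-0.0015,0],
    [255,0,0.2,0,0,-0.0015,0],
  ],
)

```text
time: 18.3
ee_pos: [0.5511, 0.044, 0.0691]
eef_rot: [-0.461, 0.536, 0.461, 0.537]
ft_force: [-6.0, -9.1, 5.6]
width: 0.0236
```

```bash
python3 q.py; python3 -c "
from h import *
[camera('wrist') for i in range(3)]"; python3 q.py
```

```text
rel seat mm x 0.50 y 0.64 z 11.07 F x -4.6 y -9.9 z 5.6 M x -2.41 y 1.17 z 0.02 w 0.0236
shift [0. 0. 0.] rot [-0.0021  0.0009  0.0005] t 18.3
tool axes in seat [[0.0, -1.0, 0.002], [0.001, 0.002, 1.0], [-1.0, -0.0, 0.001]]
rel seat mm x 0.47 y 0.63 z 11.05 F x -4.9 y -9.9 z 5.2 M x -2.39 y 1.10 z -0.01 w 0.0235
shift [0. 0. 0.] rot [-0.0021  0.0009  0.0004] t 18.45
tool axes in seat [[0.0, -1.0, 0.002], [0.001, 0.002, 1.0], [-1.0, -0.0, 0.001]]
```

Call:
arm_command(
  targets=[
    [255,-0.1,0,0.2,0,0,0],
    [255,-0.1,0,0.3,0,0,0],
    [255,-0.1,0,0.3,0,0,0],
    [255,-0.1,0,0.3,0,0,0],
    [255,-0.1,0,0.3,0,0,0],
    [255,-0.1,0,0.3,0,0,0],
    [255,-0.1,0,0.3,0,0,0],
    [255,-0.1,0,0.3,0,0,0],
    [255,-0.1,0,0.3,0,0,0],
    [255,-0.1,0,0.3,0,0,0],
  ],
)

```text
time: 19.45
ee_pos: [0.5511, 0.044, 0.0691]
eef_rot: [-0.461, 0.536, 0.461, 0.537]
ft_force: [-6.8, -9.9, 4.9]
width: 0.0238
```

```bash
for i in 1 2 3; do python3 q.py|head -2; python3 -c "
from h import *
save('pics/w13.png',cv2.resize(camera('wrist')[165:260,235:335],None,fx=6,fy=6,interpolation=cv2.INTER_CUBIC))"; done
```

```text
rel seat mm x 0.46 y 0.65 z 11.05 F x -5.3 y -10.8 z 4.9 M x -2.55 y 0.97 z 0.05 w 0.0238
shift [0. 0. 0.] rot [-0.0023  0.0005  0.0003] t 19.45
rel seat mm x 0.48 y 0.69 z 11.05 F x -4.3 y -10.7 z 4.4 M x -2.57 y 1.08 z 0.06 w 0.0236
shift [0. 0. 0.] rot [-0.0023  0.0005  0.0003] t 19.5
rel seat mm x 0.47 y 0.66 z 11.08 F x -4.5 y -10.1 z 4.5 M x -2.57 y 1.06 z 0.00 w 0.0233
shift [0. 0. 0.] rot [-0.0023  0.0005  0.0004] t 19.55
```

View pics/w13.png

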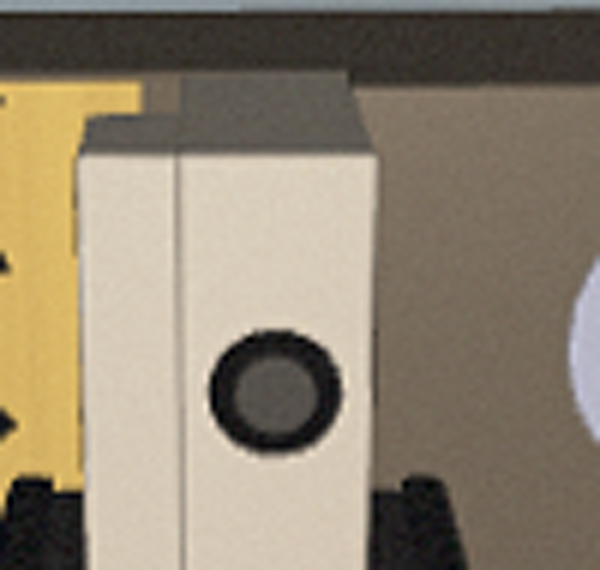

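The reading has held steady for a second: about 10.5 N into the shoulder, with no visible gap at the near foot (crop ~(350,75)). I'm handing the job in.

```bash
python3 -c "
from bench import *
print(close_job())"
```

```text
the job is handed in; nothing more can be done
None
```

The loose 100 mm gib is in the bare seat, on the recess floor, up to the end wall and against the shoulder. I handed the job in at about 19.6 s with the fingers still holding it there.

**Identification:** I took the bare-steel gib at top-view pixel (182, 254), which measured 100 × 24 mm. The two black look-alikes and the 62 mm gib were left alone. I gripped it by lip face and back, tips 11 mm above its underside.

**Last checks:**
- **Push:** the wrist read 10.1–10.8 N toward the shoulder, steady over the last second. Floor and end-wall friction may take 1–2 N of that before it reaches the shoulder.
- **End wall and floor:** about 4.5 N of contact at the end wall, and about 9 N of load on the floor. The tool was vertical to within about 0.5 mrad.
- **Pictures:** the wrist view shows no gap at the near foot of the shoulder, and the end level with the plate edge. In the last top view, nothing else appears to have moved.

**Disagreements and limits:**
- **Position offset:** it came to rest 0.5 mm along x and 0.65 mm along y from my camera estimate of the seat, which is within calibration.
- **Sticking:** on the way in the gib stuck by friction, about 2 mm short of the shoulder. I eased the end and floor load to free it.
- **Slight lean:** while pressing with a light 6 N grip the tool leaned about 2 mrad. I backed off, levelled it, gripped at 35 N and pressed again. The tool then sat about 0.1 mm higher on the gib than at first touch.
- **Far end:** I could not see the far end at the shoulder or end wall in the pictures. I judge it home from the contact forces and the tool's angle, which agrees with the measured shoulder line.

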